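# Show which bottles to use, in order, and confirm

## Task

A colleague is about to mix a solution: show which bottles to take. Point down at the white bottle with the orange cap, fingertips centred a few centimetres above the cap without touching it, and stay there for about two seconds; next point at the brown bottle with the black cap in the same way; then press the yellow button on the grey box fully down to confirm, and let it come up again. Point at no other bottle, touch no bottle at all, and leave everything else on the bench where it is.

Things in the scene. Friction and masses are not known exactly. Their poses are not given: they have to be found in the camera images.
- orange_cap_bottle_cap (a point): white round bottle with an orange cap; this point is the centre of the top of its cap, 125 mm above the bench; body 60 mm across, cap 37 mm across; z up; stands upright, loose
- orange_cap_bottle: the same white round bottle with an orange cap; origin at the centre of its underside, z up
- brown_bottle_cap (a point): brown (amber) round bottle with a black cap; this point is the centre of the top of its cap, 115 mm above the bench; body 58 mm across, cap 32 mm across; z up; stands upright, loose
- brown_bottle: the same brown (amber) round bottle with a black cap; origin at the centre of its underside, z up
- blue_cap_bottle_cap (a point): white round bottle with a blue cap; not to be pointed at; this point is the centre of the top of its cap, 135 mm above the bench; body 64 mm across, cap 39 mm across; z up; stands upright, loose
- blue_cap_bottle: the same white round bottle with a blue cap; origin at the centre of its underside, z up
- small_bottle_cap (a point): small white round bottle with a green cap; not to be pointed at; this point is the centre of the top of its cap, 78 mm above the bench; body 42 mm across, cap 24 mm across; z up; stands upright, loose
- small_bottle: the same small white round bottle with a green cap; origin at the centre of its underside, z up
- confirm_top (a point): centre of the top of the yellow round push button, 36 mm across, on a grey box 85 x 120 x 35 mm that is fixed to the bench; pressed straight down; z up, yaw that of the box
- confirm (a joint): travel of the yellow button in m: 0 up, 0.006 fully down; a spring pushes it back, 4 N hold it fully down
- calculator: pocket calculator, 130 x 72 x 14 mm, lying loose on the bench as a bystander; origin at the centre of its underside
- pen_red: red pen, 141 mm long, lying loose on the bench as a bystander; origin at the centre of its underside
- notepad: yellow notepad, 76 x 76 x 11 mm, lying loose on the bench as a bystander; origin at the centre of its underside
- timer: white timer, 58 x 58 x 20 mm, lying loose on the bench as a bystander; origin at the centre of its underside
- tape_roll: roll of tape, 77 mm across, 19 mm high, lying loose on the bench as a bystander; origin at the centre of its underside
- marker_blue: blue marker, 137 mm long, lying loose on the bench as a bystander; origin at the centre of its underside
Things that resemble listed ones, but are neither listed nor needed, are in the scene too. What is shaped like the part that bears confirm_top but purple or red is not meant. Leave any pink look-alike of the blue_cap_bottle alone.

How it is judged:
On the way, in this order (a step that is already met when the one before it is completed fails the run):
1. point at the orange-capped white bottle and dwell (horizontal distance between the grasp point and orange_cap_bottle_cap below 0.03 m and z of the grasp point in the frame of orange_cap_bottle_cap between 0.012 and 0.095 m and contact force between each of the fingers, the arm and orange_cap_bottle below 0.3 N), for 1.5 s.
2. point at the brown bottle and dwell (horizontal distance between the grasp point and brown_bottle_cap below 0.03 m and z of the grasp point in the frame of brown_bottle_cap between 0.012 and 0.095 m and contact force between each of the fingers, the arm and brown_bottle below 0.3 N), for 1.5 s.
3. press the yellow button fully down (value of joint confirm above 0.0045 m and contact force between the fingers and anything else above 0.5 N), for 0.05 s.
At the end, for the whole second after the job is handed in: Both bottles were pointed at in order (within 30 mm of the cap axis, 12 to 95 mm above it, 1.5 s, no contact), then the button was pressed 4.5 mm or more and is up again; bottles upright within 6 mm, bystanders within 10 mm, of where they stood (value of joint confirm below 0.0015 m and distance of each of orange_cap_bottle, brown_bottle, blue_cap_bottle, small_bottle from where it was at the start of the episode below 0.006 m and angle between each of orange_cap_bottle, brown_bottle, blue_cap_bottle, small_bottle's own z axis and vertical below 0.1 rad and linear speed of each of orange_cap_bottle, brown_bottle, blue_cap_bottle, small_bottle below 0.02 m/s and distance of each of calculator, pen_red, notepad, timer, tape_roll, marker_blue from where it was at the start of the episode below 0.01 m); the robot touches nothing.
It fails at once if a bottle is touched (contact force between any of the fingers, the arm and orange_cap_bottle above 0.3 N or contact force between any of the fingers, the arm and brown_bottle above 0.3 N or contact force between any of the fingers, the arm and blue_cap_bottle above 0.3 N or contact force between any of the fingers, the arm and small_bottle above 0.3 N).
It fails at once if a bottle is shifted, lifted or tipped (distance of any of orange_cap_bottle, brown_bottle, blue_cap_bottle, small_bottle from where it was at the start of the episode above 0.01 m).
It fails at once if a bystander is shifted or lifted (distance of any of calculator, pen_red, notepad, timer, tape_roll, marker_blue from where it was at the start of the episode above 0.015 m).
It fails at once if another bottle is pointed at (fingertips within about 3 cm of its cap) ((horizontal distance between the grasp point and blue_cap_bottle_cap below 0.025 m and z of the grasp point in the frame of blue_cap_bottle_cap between 0 and 0.05 m) or (horizontal distance between the grasp point and small_bottle_cap below 0.025 m and z of the grasp point in the frame of small_bottle_cap between 0 and 0.05 m)).
It also fails if it takes over 64 s, if anything falls off the work surface, if the arm or the gripper's body presses on something with over 40 N, if the wrist force passes 120 N, or if a joint passes its speed limit or range.

## Robot

A 6-joint arm with a two-finger parallel gripper is mounted at the origin on a cart in front of the work surface, level with it; the furniture and walls round the work are solid. World frame = base frame: x ahead of the robot, y to its left, z up, the work surface at z = 0. Lengths are in m, angles in rad, forces in N, time in s.
With the tool pointing down it reaches from about 0.275 to 0.775 m from the base axis. Payload 14.6 kg.
Tool frame: the origin (TCP) lies at the very end of the fingers, on their centre line; the grasp point (between the pads) lies 19 mm behind it (manip.grasp_offset is the z of the grasp point in the tool frame, in m); z points along the fingers, y is the line along which they close (so a half turn about z gives the same grasp; the last joint's range is limited). The gripper opens to 85 mm and grips with 20 to 120 N. Pads are 22 mm wide; open, the fingers measure 114 mm over their backs; the gripper's body (76 mm by 85 mm) begins 54 mm behind the grasp point. The pads swing forward as they close: fully open they stand 13 mm farther back than shut.
Start: joints at [-1.409, 0.263, -0.048, 1.259, 0, 1.415], TCP at [0.164, -0.499, 0.231] pointing down, gripper open.
Joint ranges: [-2.65, 2.65], [-0.89, 1.7], [-1.18, 1.37], [-2.13, 2.11], [-1.35, 1.29], [-3.14, 3.14]. Speed limits (rad/s): [1.89, 1.89, 2.57, 2.79, 3.14, 3.14].

## Interface

Orientations are given as a rotation vector (axis times angle).
In Python, from bench import readout, eyes, order, manip gives the robot as it stands.
- The arm moves only by the shell command python3 -m inch 'ROWS' [FORCE]. ROWS is text: rows parted by semicolons, each of 5 numbers parted by spaces: the opening, from 0 (shut) to 1 (fully open), then the shift along the tool's x, y, z in cm, then the turn about the tool's z in degrees. In form: jaw dx dy dz turn; .... A call has 1 to 5 rows; each row is the pose to reach, as a shift and turn from the pose commanded when the call began, along the tool's axes at that moment; what a row does not reach only later rows make up. A row lasts 1/12 s, in which the tool goes at most 41.7 mm and 7.16 degrees, less where a joint would pass 70% of its speed; a pose out of reach is approached as far as the arm can. A call with a gripper value outside its range is refused whole. The fingers move at their own pace and stop on an object; FORCE is the grip in N (left out, the last holds). Time passes only in rows, so rows that repeat a pose let the fingers close. It gives the time, the measured TCP pose, the force, the opening and the grip force at its end, in the units of the state.
- readout.observe(): the state, without advancing time (a new reading comes with each control period).
- eyes.capture(name): name is "scene" or "side" or "wrist"; returns the picture (480x640x3 uint8, blue, green, red); there is no depth.
- eyes.camera_params(name): a dict with "intrinsics" (3x3 intrinsics, pixels), "extrinsics" (4x4, takes a point from world to camera coordinates); the wrist camera has in their place "tool_from_camera" (4x4, takes a point from camera to tool coordinates, whose origin is the TCP and whose axes are the flange's). Camera axes: x right, y down, z forward; pixel columns grow to the right and rows downward; lengths in m; the calibration is good to about 2 mm. A picture is of the moment at which its call begins: read the wrist's pose just before it. camera_params takes no time and is no camera call.
- order.sign_off(): hands the job in; it is judged then, once.
The state is a dict: "time": time; "qpos": joint angles; "qvel": joint speeds; "tau": joint torques, N m; "tcp_pos": TCP position; "eef_rot": TCP orientation; "force": force on the tool from outside, world axes, zero at the start; "ft_torque": the same for the moment, N m; "opening": finger opening in m; "grip_force": force on a finger pad.
Only numpy, scipy, OpenCV 4.12 (cv2) and the standard library are available. Lean on these libraries where they do the work, as an engineer would, in place of code of your own. Each camera call takes 0.05 s, during which the arm holds its last target. There are 200 camera calls.

## Working session

There is one attempt and no reset: what is moved stays moved. The work goes in short steps, Python scripts to look and compute and a shell command to move; the robot and the scene stay as the last step left them, time stands still between calls to the robot, and variables do not carry over. Pictures are saved under pics/ and viewed, at most 10 in all, crops included, and the job is handed in when it is done.

```bash
mkdir -p pics
python3 - <<'E'
from bench import readout, eyes, manip
import cv2
s=readout.observe(); print(s['time'],s['tcp_pos'],s['eef_rot'],manip.grasp_offset,s['opening'])
for n in("scene","side"):
    cv2.imwrite(f"pics/{n}0.png",eyes.capture(n)); print(n,eyes.camera_params(n))
E
```

```text
0.0 [ 0.16350083 -0.49860828  0.23082245] [-3.10119515e+00 -4.95409486e-01  1.56915408e-05] -0.0187 0.08543274924611903
scene {'intrinsics': array([[464.25834105,   0.        , 321.70121703],
       [  0.        , 464.25834105, 239.14942409],
       [  0.        ,   0.        ,   1.        ]]), 'extrinsics': array([[-0.51825628, -0.85511309, -0.01385739,  0.25217356],
       [-0.38739057,  0.24916878, -0.88760546,  0.32736033],
       [ 0.76245588, -0.45463888, -0.46039604,  0.88240563],
       [ 0.        ,  0.        ,  0.        ,  1.        ]])}
side {'intrinsics': array([[569.60997367,   0.        , 318.2206785 ],
       [  0.        , 569.60997367, 228.04917503],
       [  0.        ,   0.        ,   1.        ]]), 'extrinsics': array([[ 0.98042114, -0.19643337, -0.01372287, -0.55741635],
       [-0.17597979, -0.84280118, -0.50864259,  0.12014839],
       [ 0.08834872,  0.50109889, -0.8608684 ,  1.55816685],
       [ 0.        ,  0.        ,  0.        ,  1.        ]])}
```

View pics/scene0.png

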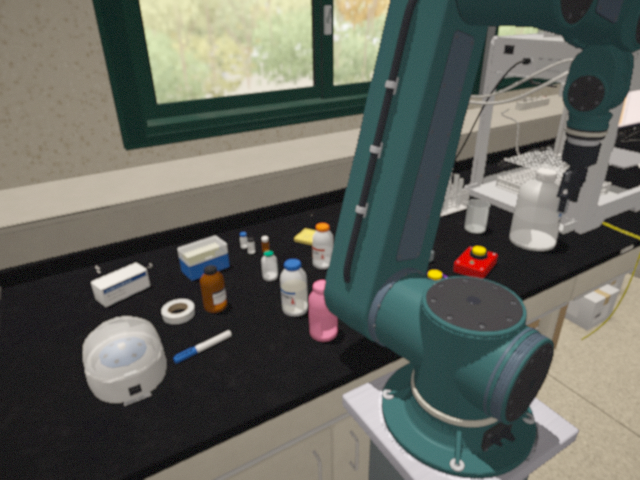

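View pics/side0.png

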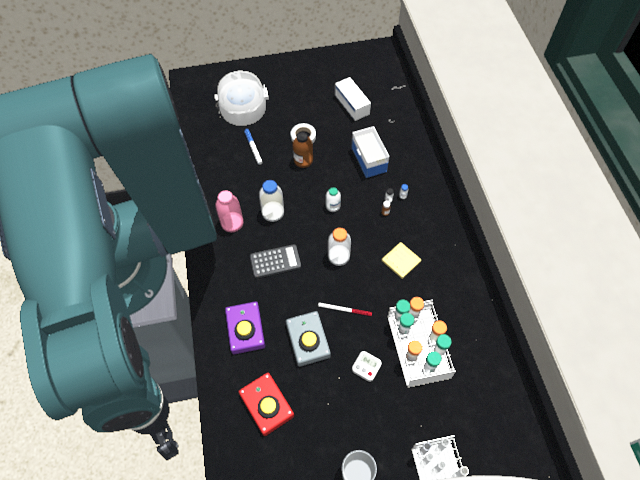

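The side view (looking down) shows the orange cap at about (340,235), black cap at (303,135), blue cap at (269,187), green cap at (334,192) and the button on the grey box at (309,340). The scene view shows the orange cap at (322,228) and the brown bottle at (212,290). I'll mask the colours and cast rays next.

```bash
cat > h.py <<'E'
import numpy as np,cv2
from bench import readout,eyes
from scipy.spatial.transform import Rotation as R
def ray(n,uv,z):
    p=eyes.camera_params(n);E=p['extrinsics'];d=E[:3,:3].T@np.linalg.solve(p['intrinsics'],[*uv,1]);c=-E[:3,:3].T@E[:3,3]
    return c+d*(z-c[2])/d[2]
def blob(img,lo,hi,near,r=25):
    m=cv2.inRange(cv2.cvtColor(img,cv2.COLOR_BGR2HSV),np.array(lo),np.array(hi))
    k=np.zeros_like(m);cv2.circle(k,near,r,255,-1);m&=k
    n,l,s,c=cv2.connectedComponentsWithStats(m)
    i=1+np.argmax(s[1:,4]);return c[i],s[i]
def totool(p,s=None):   # cm shift in tool axes from current TCP
    s=s or readout.observe();return R.from_rotvec(s['eef_rot']).inv().apply(np.array(p)-s['tcp_pos'])*100
E
python3 - <<'E'
from h import *
side=cv2.imread('pics/side0.png');sc=cv2.imread('pics/scene0.png')
for nm,n,im,lo,hi,uv,z in[("orange","side",side,(5,120,100),(18,255,255),(340,235),.118),("orange","scene",sc,(5,120,100),(18,255,255),(322,228),.118),
 ("black","side",side,(0,0,0),(180,255,45),(303,135),.108),("blue","side",side,(105,120,60),(125,255,255),(269,187),.128),("blue","scene",sc,(105,120,60),(125,255,255),(292,265),.128),
 ("green","side",side,(60,80,50),(90,255,255),(334,192),.072),("btn","side",side,(20,120,100),(35,255,255),(309,340),.045),
 ("pink","side",side,(155,60,80),(179,255,255),(229,196),.128),("brown","side",side,(3,100,30),(18,255,200),(303,150),.05),("brown","scene",sc,(3,100,30),(18,255,200),(213,290),.05)]:
    try: c,s=blob(im,lo,hi,uv,14 if nm!="brown" else 35); print(nm,n,c.round(1),s,ray(n,c,z).round(3))
    except Exception as e: print(nm,n,e)
print('brown rough',ray("side",(303,134),.112), 'scene',ray("scene",(211,270),.112))
s=readout.observe();print(R.from_rotvec(s['eef_rot']).as_matrix().round(3))
cv2.imwrite('pics/z1.png',np.hstack([cv2.resize(side[105:185,260:350],None,fx=4,fy=4),cv2.resize(sc[255:335,170:260],None,fx=4,fy=4)]))
E
```

```text
orange side [339.1 234.7] [333 227  14  15  72] [ 0.61  -0.076  0.118]
orange scene [322.  226.5] [315 222  15  10 123] [ 0.616 -0.082  0.118]
black side [303.  122.4] [295 121  17   4  18] [0.589 0.324 0.108]
blue side [269.4 186.1] [262 180  16  14 167] [0.457 0.105 0.128]
blue scene [292.  263.5] [283 258  19  12 185] [0.461 0.098 0.128]
green side [332.8 190.6] [328 187  10   9  65] [0.63  0.092 0.072]
btn side [307.8 339.8] [302 331  14  16  48] [ 0.48  -0.312  0.045]
pink side [228.2 202.1] [216 190  24  21 244] [0.341 0.076 0.128]
brown side [303.5 152. ] [292 136  21  32 431] [0.577 0.261 0.05 ]
brown scene [211.9 291.5] [199 272  29  42 785] [0.566 0.273 0.05 ]
brown rough [0.58066189 0.27736838 0.112     ] scene [0.56542993 0.26828101 0.112     ]
[[ 0.95   0.312 -0.   ]
 [ 0.312 -0.95   0.001]
 [ 0.    -0.001 -1.   ]]
```

View pics/z1.png

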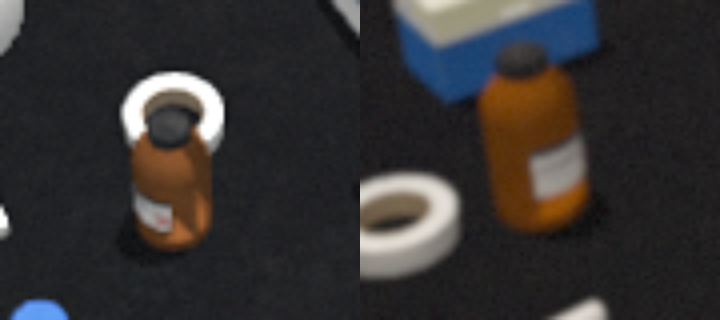

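Crop: the black cap is centred at side (302,136) and scene (210.5,269). Both give about (0.573, 0.270) on the cap plane, which is plausible. I'll check where the flask and beaker stand before moving.

Run:
```python
from h import *
print('flask',ray('scene',(533,240),0),'beaker',ray('scene',(477,228),0))
print(ray('side',(302,136),.112),ray('scene',(210.5,269),.112),ray('side',(309.5,340.5),.045))
print('to orange',totool((.612,-.079,.22)))
```

```text
flask [ 0.3710744  -0.72589327  0.        ] beaker [ 0.52916491 -0.64322136  0.        ]
[0.57646524 0.27064505 0.112     ] [0.57069871 0.26772021 0.112     ] [ 0.48419457 -0.31469354  0.045     ]
to orange [ 55.69108261 -25.90503196   1.11868291]
```

```bash
python3 -m inch '0 3.4 -1.6 0 0;0 6.8 -3.2 0 0;0 10.2 -4.8 0 0;0 13.6 -6.4 0 0;0 17 -8 0 0'; python3 -m inch '0 3.4 -1.6 0 0;0 6.8 -3.2 0 0;0 10.2 -4.8 0 0;0 13.6 -6.4 0 0;0 17 -8 0 0'; python3 -m inch '0 0 0 0 0;0 0 0 0 0;0 0 0 0 0'
python3 - <<'E'
from h import *
s=readout.observe();print(s['tcp_pos'],s['eef_rot'],totool((.612,-.079,.165)),totool((.484,-.314,.165)))
cv2.imwrite('pics/w1.png',eyes.capture('wrist'));print(eyes.camera_params('wrist'))
E
```

```text
time: 0.52
tcp_pos: [0.301, -0.3684, 0.2311]
eef_rot: [-3.102, -0.495, 0.0]
force: [-0.3, -0.3, 0.1]
opening: 0.0255
grip_force: 0.0
time: 0.93
tcp_pos: [0.4377, -0.2393, 0.2312]
eef_rot: [-3.102, -0.496, 0.0]
force: [0.3, -1.0, 0.9]
opening: 0.0003
grip_force: 0.0
time: 1.18
tcp_pos: [0.4365, -0.241, 0.231]
eef_rot: [-3.102, -0.496, 0.001]
force: [-0.5, 0.2, 0.2]
opening: -0.0
grip_force: 0.0
[ 0.43651275 -0.24095388  0.23104161] [-3.10186831e+00 -4.96411929e-01  9.26641142e-04] [21.73010587 -9.90765102  6.59577504] [2.23551297 8.42403819 6.60005643]
{'intrinsics': array([[351.08450365,   0.        , 315.47505181],
       [  0.        , 351.08450365, 241.23356139],
       [  0.        ,   0.        ,   1.        ]]), 'tool_from_camera': array([[-1.71576747e-04, -9.65010851e-01, -2.62209893e-01,
         6.58734815e-02],
       [ 9.99999975e-01, -2.03546458e-04,  9.47630103e-05,
         1.09326242e-03],
       [-1.44819228e-04, -2.62209871e-01,  9.65010862e-01,
        -1.43893130e-01],
       [ 0.00000000e+00,  0.00000000e+00,  0.00000000e+00,
         1.00000000e+00]])}
```

View pics/w1.png

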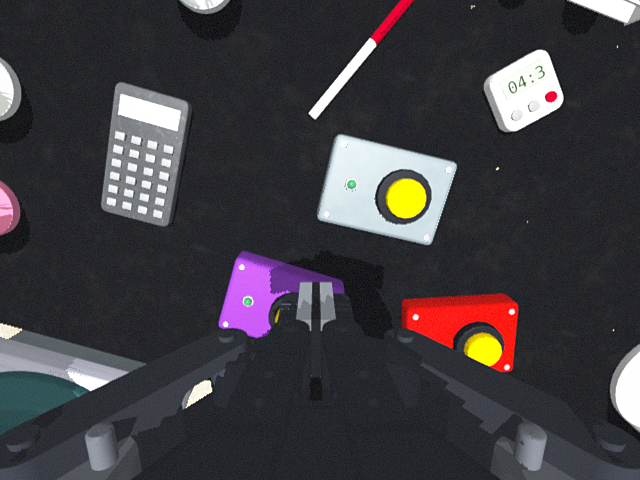

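The wrist view shows the grey box's button at (406,198), with the purple and red boxes below it. The red pen is at (360,60). I'll locate the button from this picture and move on to the orange cap.

```bash
cat >> h.py <<'E'
def wray(uv,z,pos,rot):
    p=eyes.camera_params('wrist');T=p['tool_from_camera'];Q=R.from_rotvec(rot).as_matrix()
    d=Q@T[:3,:3]@np.linalg.solve(p['intrinsics'],[*uv,1]);c=Q@T[:3,3]+pos
    return c+d*(z-c[2])/d[2]
E
python3 - <<'E'
from h import *
im=cv2.imread('pics/w1.png');c,s=blob(im,(20,150,100),(35,255,255),(406,198),28)
P=((.43651,-.24095,.23104),(-3.10187,-.49641,.00093));print(c,s)
for z in(.04,.045,.05):
    p=wray(c,z,*P);w=np.linalg.norm(wray(c+[s[2]/2,0],z,*P)-wray(c-[s[2]/2,0],z,*P));print(p,w,ray('side',(309.5,340.5),z))
E
python3 -m inch '0 3.5 -1.6 0 0;0 7 -3.2 0 0;0 10.5 -4.8 0.5 0;0 14 -6.4 1 0;0 17.5 -8 2 0'; python3 -m inch '0 2.1 -1 1.5 0;0 4.2 -1.9 3 0;0 4.2 -1.9 4.5 0;0 4.2 -1.9 4.5 0;0 4.2 -1.9 4.5 0'
python3 - <<'E'
from h import *
s=readout.observe();print(s['time'],s['tcp_pos'],totool((.612,-.079,.165)),s['tcp_pos'],s['eef_rot'])
cv2.imwrite('pics/w2.png',eyes.capture('wrist'))
E
```

```text
[405.51215686 197.97333333] [ 386  179   41   40 1275]
[ 0.48047138 -0.31827971  0.04      ] 0.039213775704798705 [ 0.48439538 -0.31293653  0.04      ]
[ 0.48075584 -0.31683409  0.045     ] 0.03862831517505585 [ 0.48419457 -0.31469354  0.045     ]
[ 0.4810403  -0.31538848  0.05      ] 0.03804285464531299 [ 0.48399377 -0.31645055  0.05      ]
time: 1.65
tcp_pos: [0.5791, -0.1107, 0.2119]
eef_rot: [3.102, 0.491, 0.002]
force: [1.1, -0.6, 1.0]
opening: 0.0001
grip_force: 0.0
time: 2.07
tcp_pos: [0.6113, -0.0804, 0.166]
eef_rot: [-3.102, -0.493, 0.002]
force: [-0.3, -0.5, 0.3]
opening: 0.0001
grip_force: 0.0
2.0667 [ 0.61130553 -0.08041668  0.16600718] [ 0.11010565 -0.113076    0.10063578] [ 0.61130553 -0.08041668  0.16600718] [-3.10216461e+00 -4.93160985e-01  2.48068065e-03]
```

View pics/w2.png

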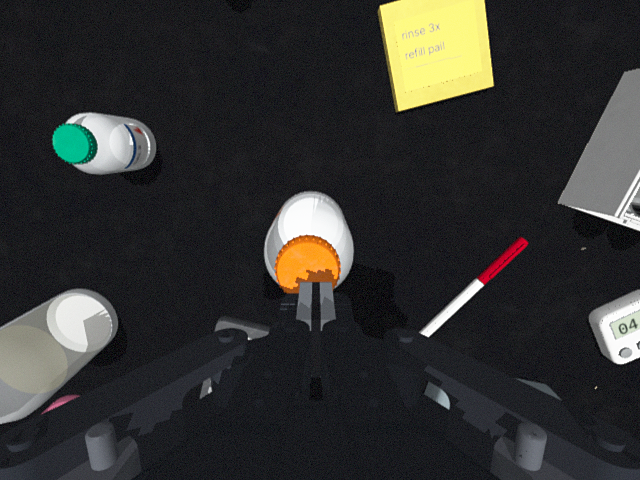

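The orange cap is right under the fingertips, with its centre at about (308,267). I'll check the offset while dwelling, since the dwell is needed anyway.

```bash
python3 - <<'E'
from h import *
print(wray((308,267),.125,(.61131,-.08042,.16601),(-3.10216,-.49316,.00248)))
E
for i in 1 2 3 4; do python3 -m inch '0 0 0 0 0;0 0 0 0 0;0 0 0 0 0;0 0 0 0 0;0 0 0 0 0'|head -2; done
```

```text
[ 0.6110244  -0.07727107  0.125     ]
time: 2.53
tcp_pos: [0.6121, -0.0794, 0.1666]
time: 2.95
tcp_pos: [0.6122, -0.0792, 0.1662]
time: 3.37
tcp_pos: [0.6122, -0.0793, 0.1663]
time: 3.78
tcp_pos: [0.6121, -0.0792, 0.1663]
```

```bash
python3 -m inch '0 0 0 0 0;0 0 0 0 0;0 0 0 -3 0;0 0.5 -2 -5 0;0 1.2 -5.5 -5.5 0';python3 -m inch '0 0.8 -3.7 0 0;0 1.6 -7.4 0 0;0 2.4 -11.1 0 0;0 3.2 -14.8 0 0;0 4 -18.5 0 0'; python3 -m inch '0 0.8 -3.7 0 0;0 1.6 -7.4 0 0;0 1.9 -10 1 0;0 1.9 -10.3 3.2 0;0 1.9 -10.3 6.2 0';python3 -m inch '0 0 0 0 0;0 0 0 0 0'
python3 - <<'E'
from h import *
s=readout.observe();print(s['time'],s['tcp_pos'],totool((.573,.269,.158)),s['eef_rot'])
cv2.imwrite('pics/w3.png',eyes.capture('wrist'))
E
```

```text
time: 4.2
tcp_pos: [0.6078, -0.0251, 0.2241]
eef_rot: [3.101, 0.49, 0.006]
force: [1.9, 0.1, -0.8]
opening: 0.0001
grip_force: 0.0
time: 4.62
tcp_pos: [0.5863, 0.1668, 0.2214]
eef_rot: [3.102, 0.495, 0.0]
force: [-0.1, -0.0, 0.0]
opening: -0.0
grip_force: 0.0
time: 5.03
tcp_pos: [0.5731, 0.2712, 0.1601]
eef_rot: [-3.101, -0.5, -0.006]
force: [0.3, -0.6, 0.7]
opening: 0.0
grip_force: 0.0
time: 5.2
tcp_pos: [0.572, 0.2686, 0.1588]
eef_rot: [3.102, 0.496, -0.004]
force: [0.5, -0.7, 0.4]
opening: -0.0003
grip_force: 0.0
5.2 [0.57200242 0.26855516 0.15883447] [ 0.10886377 -0.01118333  0.0831718 ] [ 3.10183208  0.49563905 -0.00392213]
```

View pics/w3.png

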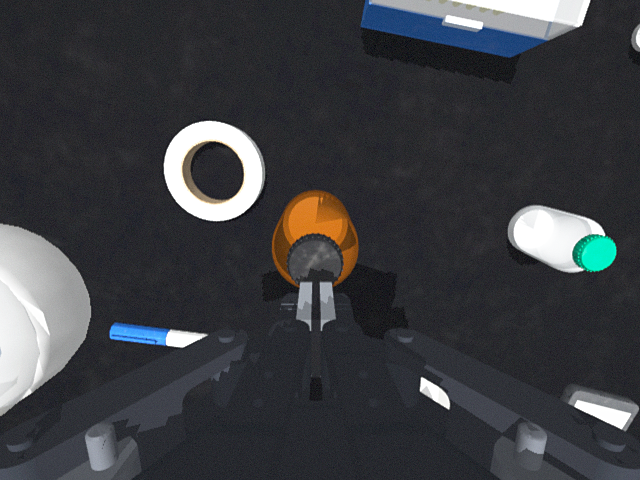

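The black cap is centred at about (315,262), directly under the tips. I'll dwell, then rise and travel to the button.

```bash
python3 - <<'E'
from h import *
print(wray((315,262),.115,(.572,.26855,.15883),(3.10183,.49564,-.00392)))
E
for i in 1 2 3 4 5; do python3 -m inch '0 0 0 0 0;0 0 0 0 0;0 0 0 0 0;0 0 0 0 0;0 0 0 0 0'|head -2; done
python3 -m inch '0 0 0 -3 0;0 0 0 -6 0;0 -1 2 -6.5 0;0 -2.7 5.3 -6.5 0;0 -4.4 8.6 -6.5 0'|head -2;python3 -m inch '0 -1.7 3.4 0 0;0 -3.4 6.8 0 0;0 -5.1 10.2 0 0;0 -6.8 13.6 0 0;0 -8.5 17 0 0'|head -2;python3 -m inch '0 -1.7 3.4 0 0;0 -3.4 6.8 0 0;0 -5.1 10.2 0 0;0 -6.8 13.6 0 0;0 -8.5 17 0 0'|head -2
python3 - <<'E'
from h import *
print(totool((.482,-.316,.08)))
E
```

```text
[0.57477065 0.2685716  0.115     ]
time: 5.67
tcp_pos: [0.573, 0.2687, 0.1597]
time: 6.08
tcp_pos: [0.5727, 0.2688, 0.1592]
time: 6.5
tcp_pos: [0.5727, 0.2688, 0.1593]
time: 6.92
tcp_pos: [0.5728, 0.2688, 0.1593]
time: 7.33
tcp_pos: [0.5727, 0.2688, 0.1593]
time: 7.75
tcp_pos: [0.5577, 0.173, 0.2246]
time: 8.17
tcp_pos: [0.5293, -0.0163, 0.2245]
time: 8.58
tcp_pos: [0.5015, -0.2045, 0.2245]
[-5.32876101  9.98883582 14.44964642]
```

```bash
python3 -m inch '0 -1.8 3.4 0 0;0 -3.6 6.8 1 0;0 -5.3 10 3 0;0 -5.3 10 6.5 0;0 -5.3 10 9 0'|head -2; python3 -m inch '0 0 0 2.5 0;0 0 0 5 0;0 0 0 5 0;0 0 0 5 0'
python3 - <<'E'
from h import *
s=readout.observe();print(s['tcp_pos'],s['eef_rot'],totool((.482,-.316,.05)),s['force'])
cv2.imwrite('pics/w4.png',eyes.capture('wrist'));cv2.imwrite('pics/s4.png',eyes.capture('side'))
E
```

```text
time: 9.0
tcp_pos: [0.482, -0.316, 0.1322]
time: 9.33
tcp_pos: [0.4825, -0.3138, 0.0841]
eef_rot: [-3.101, -0.495, 0.002]
force: [0.2, -0.2, 1.5]
opening: 0.0001
grip_force: 0.0
[ 0.48246649 -0.31382654  0.08410917] [-3.10086924e+00 -4.95352106e-01  1.86980466e-03] [-0.10878588  0.19737519  3.41071565] [ 0.18587854 -0.18407721  1.50167463]
```

View pics/w4.png

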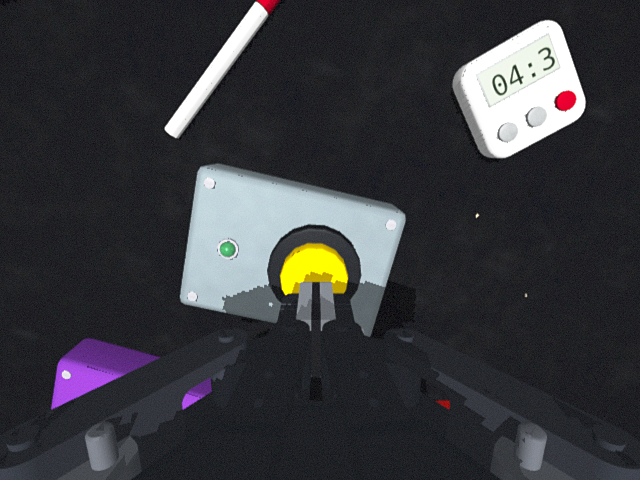

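The yellow button, at about (315,275), is right under the tips. I'll descend in small steps and watch the force.

```bash
python3 -m inch '0 0 0.1 1 0;0 0 0.1 2 0;0 0 0.1 2.5 0;0 0 0.1 2.5 0;0 0 0.1 2.5 0'|sed -n '2p;4p'
for i in 1 2 3; do python3 -m inch '0 0 0 0.3 0;0 0 0 0.3 0;0 0 0 0.3 0'|sed -n '2p;4p'; done
```

```text
tcp_pos: [0.483, -0.3149, 0.059]
force: [-0.8, 0.0, 0.8]
tcp_pos: [0.4834, -0.3153, 0.0565]
force: [0.1, -0.2, 1.3]
tcp_pos: [0.4834, -0.3153, 0.0534]
force: [1.0, -0.7, 2.9]
tcp_pos: [0.4835, -0.3154, 0.0509]
force: [-1.6, 1.0, 12.4]
```

```bash
for i in 1 2; do python3 -m inch '0 0 0 0.1 0;0 0 0 0.1 0;0 0 0 0.1 0'|sed -n '2p;4p'; done
```

```text
tcp_pos: [0.4835, -0.3154, 0.0506]
force: [-4.9, 3.1, 24.5]
tcp_pos: [0.4836, -0.3155, 0.0504]
force: [-7.7, 6.0, 36.0]
```

The force climbs steeply at z ≈ 0.0505 after about 6 mm of soft travel, so the button is at its stop. Releasing now.

```bash
python3 -m inch '0 0 0 -1 0;0 0 0 -4 0;0 0 0 -8 0;0 0 0 -12 0;0 0 0 -12 0'|sed -n '2p;4p'; python3 -m inch '0 0 0 0 0;0 0 0 0 0;0 0 0 0 0;0 0 0 0 0;0 0 0 0 0'|sed -n '1,2p;4p'
python3 - <<'E'
from h import *
a=cv2.imread('pics/side0.png');b=eyes.capture('side')
cv2.imwrite('pics/side5.png',b)
E
```

```text
tcp_pos: [0.485, -0.3167, 0.1749]
force: [1.1, -1.2, -0.3]
time: 11.93
tcp_pos: [0.4829, -0.3148, 0.1673]
force: [0.0, -1.1, -0.6]
```

View pics/side5.png

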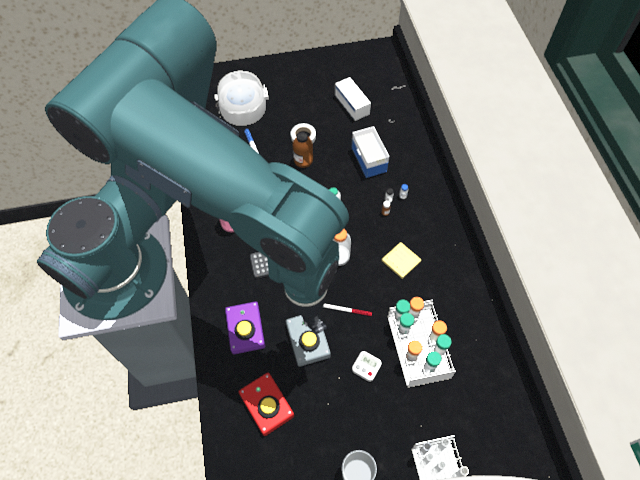

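The visible bottles and bystanders are at their starting pixels, the button at (309,340) is up, and the gripper is clear. Handing in.

```bash
python3 -c "from bench import order; print(order.sign_off())"
```

```text
the job is handed in; nothing more can be done
None
```

I pointed at the orange-capped bottle and then the brown one for about two seconds each, pressed the yellow button to its stop and released it, and handed the job in; sign-off returned no verdict, and the last view showed nothing moved, though the arm hid some items.

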